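# Slide the rover's sensor plate onto its pin and latch it

## Robot

A 7-joint arm with a two-finger parallel gripper is mounted at the origin on the work surface. World frame = base frame: x ahead of the robot, y to its left, z up, the work surface at z = 0. Lengths are in mm, angles in rad, forces in N, time in s.
With the tool pointing down it reaches from about 425 to 875 mm from the base axis. Payload 4.7 kg.
Tool frame: the origin (TCP) lies at the very end of the fingers, on their centre line; the grasp point (between the pads) lies 19 mm behind it; z points along the fingers, y is the direction in which the jaws open and shut (so a half turn about z gives the same grasp; the last joint's range is limited). The gripper opens to 85 mm and grips with 20 to 120 N. Pads are 22 mm wide; open, the fingers measure 114 mm over their backs; the gripper's body (76 mm by 85 mm) begins 54 mm behind the grasp point. The pads swing forward as they close: fully open they stand 13 mm farther back than shut.
Start: joints at [1.17, 0.321, -0.07, 1.45, 0.023, 1.371, -0.057], TCP at [261.937, -594.906, 231.349] pointing down, gripper open.
Joint ranges: [-2.86, 2.86], [-0.3, 2.09], [-1.38, 1.24], [0.06, 2.45], [-1.56, 4.7], [0.09, 2.05], [-2.69, 2.69]. Speed limits (rad/s): [2.57, 2.57, 3.14, 3.14, 3.14, 3.14, 3.14].

## Interface

Orientations are given as a unit quaternion [x, y, z, w].
In Python, from cell import readout, vision, job gives the robot as it stands. The module is installed in compiled form; this text tells all that it offers.
- The arm moves only by the shell command python3 -m crank 'ROWS' [FORCE]. ROWS is JSON, a list of rows, each an object with "claw": the closure, from -1 (fully open) to 1 (shut), so that 0 is half open; "slide": the shift along the tool's x, y, z in mm, a list of three; "dr": the turn, a rotation vector about the tool's x, y, z in rad, a list of three. A call has exactly 8 rows; each row is the pose to reach, as a shift and turn from the pose commanded when the call began, along the tool's axes at that moment; what a row does not reach only later rows make up. A row lasts 1/8 s, in which the tool goes at most 62.5 mm and 10.7 degrees, less where a joint would pass 70% of its speed; a pose out of reach is approached as far as the arm can. A call with a gripper value outside its range is refused whole. The fingers move at their own pace and stop on an object; FORCE is the grip in N (left out, the last holds). Time passes only in rows, so rows that repeat a pose let the fingers close, or fill a call up. It gives the time, the measured TCP pose, the force and the opening at its end, in the units of the state.
- readout.get_obs(): the state, without advancing time (a new reading comes with each control period).
- vision.camera(name): name is "scene" or "top" or "wrist"; returns a dict with "color" (480x640x3 uint8, red, green, blue), "intrinsics" (3x3 intrinsics, pixels), "extrinsics" (4x4, takes a point from world to camera coordinates); the wrist camera has in their place "mount" (4x4, takes a point from camera to tool coordinates, whose origin is the TCP and whose axes are the flange's). Camera axes: x right, y down, z forward; pixel columns grow to the right and rows downward; lengths in mm; the calibration is good to about 2 mm. A picture is of the moment at which its call begins: read the wrist's pose just before it. There is no depth.
- job.finish_job(): hands the job in, once; it reports no verdict.
The state is a dict: "clock": time; "q": joint angles; "joint_velocities": joint speeds; "effort": joint torques, N m; "ee_pos": TCP position; "tcp_rot": TCP orientation; "contact_force": force on the tool from outside, world axes, zero at the start; "moment": the same for the moment, N m; "grip_width": opening from 0.0 (shut) to 1.0 (fully open).
Only numpy, scipy, OpenCV 4.12 (cv2) and the standard library are available. Lean on these libraries where they do the work, as an engineer would, in place of code of your own. Each camera call takes 0.05 s, during which the arm holds its last target. There are 200 camera calls.

## Task

Slide the aluminium sensor plate forward along the rover, between its guide rails, until its hole sits over the brass pin and it drops flat onto the deck; slide it, do not lift it out of the rails. Then swing the orange latch all the way over the front of the seated plate to lock it, let go, and leave everything else on the bench alone.

Things in the scene. Friction and masses are not known exactly. Their poses are not given: they have to be found in the camera images.
- rover: tracked rover screwed to a 300 x 250 x 12 mm plywood board; it does not move. Origin on the bench directly below the pin; x = forward (the way the plate must slide), y left, z up. Black deck 66 mm above the bench. Black tracks: tops 90 mm above the bench, y from +-63 to +-103 mm, x from -123 to +123 mm.
- step (a point): middle of the top front edge of the raised grey ledge on the rear of the deck: 77 mm behind the pin, 76 mm above the bench; in front of it the deck is 10 mm lower; the ledge runs back to 140 mm behind the pin. Two steel guide rails flank ledge and deck: inner faces at rover y = +-56.7 mm, tops 86 mm above the bench, from rover x = -140 to +85 mm.
- pin_top (a point): centre of the top of the fixed brass pin: 12 mm diameter, stands 10 mm out of the deck, its top (76 mm above the bench) level with the ledge, with a small chamfer; it is 3 mm smaller all round than the plate's hole
- plate: loose aluminium plate 150 (x) x 110 (y) x 6 mm, about 0.3 kg, with an 18 mm through hole in its middle. Origin: centre of the hole, on the underside; x forward, z up. At the start it lies level, rear on the ledge and front on the pin's top, 30 to 62 mm behind its home, between the rails with 1.7 mm play to each side.
- plate_hole (a point): centre of the plate's hole on its underside (the plate's origin): 76 mm above the bench at the start, 66 mm when the plate lies flat on the deck. At home the hole is round the pin and the plate's rear edge about 2 mm in front of the ledge's step. Pushed forward from behind, the plate drops by itself and the pin then stops it.
- block_top (a point): centre of the top of the blue sensor block fixed on the plate, its handle: 24 mm thick (along x), 60 mm wide (along y), 60 mm tall above the plate, centred 45 mm behind the hole. Its top is 142 mm above the bench at the start, 132 mm when the plate is seated.
- latch (a joint): angle of the orange latch about its vertical pivot, rad, growing anticlockwise seen from above. At 0 its arm points 65 degrees to the left of rover forward; it starts at 0 to 0.45 (clear of the plate's path); at its stop, 2.007, it points straight back over the front of the plate: locked. It stays where it is left and takes 1 to 2 N at the post to turn.
- latch_pivot (a point): the latch's pivot axis at the height of the arm's underside (74.5 mm above the bench), 97 mm in front of the pin and 30 mm to its right. The arm is 16 mm wide, 7 mm thick, and reaches 56 mm from the axis; it passes 2.5 mm over the seated plate but hits a plate that has not dropped.
- latch_post (a point): centre of the top of the upright round orange post on the latch's arm, 45 mm from the pivot axis: 16 mm diameter, 48 mm tall above the arm, its top 129.5 mm above the bench; pinch it or push it
- glue: yellow glue bottle with red cap, 56 mm across, 160 mm tall, standing; origin at the centre of its underside (bystander)
- spool: spool of red wire with clear 110 mm flanges, 64 mm tall, standing; origin at the centre of its underside (bystander)
- scissors: scissors with green handles, about 200 mm long, lying flat; origin at the pivot, on the bench (bystander)
- screwdriver: screwdriver 180 mm long, lying beside the rover; origin at the middle of its underside (bystander)
- mouse: black computer mouse, 100 x 58 x 29 mm; origin at the centre of its underside (bystander)
- batteries: black holder with four battery cells, 62 x 66 x 21 mm, lying beside the rover; origin at the centre of its underside (bystander)
Mind the look-alikes: they are no part of the job. What is shaped like the plate but pink or purple is not meant.

How it is judged (in metres and radians):
On the way, in this order (a step that is already met when the one before it is completed fails the run):
1. the plate lies flat on the deck with its hole round the pin, the latch not yet over it (horizontal distance between plate_hole and pin_top below 0.006 m and z of plate_hole in the frame of rover below 0.0685 m and angle between plate's own z axis and vertical below 0.03 rad and value of joint latch below 1 rad), for 0.2 s.
2. the latch is swung over the seated plate (horizontal distance between plate_hole and pin_top below 0.006 m and z of plate_hole in the frame of rover below 0.0685 m and angle between plate's own z axis and vertical below 0.03 rad and value of joint latch above 1.8 rad), for 0.2 s.
At the end, for the whole second after the job is handed in: The plate is at rest flat on the deck (hole centre within 6 mm of the pin's axis, underside within 2.5 mm of the deck, tilt under 0.03 rad) and the latch stands over it at more than 1.8 rad (stop at 2.007) (all of step 2 and linear speed of plate below 0.02 m/s); the robot touches nothing.
It fails at once if the plate is lifted out of the rails (more than 15 mm above the height at which it starts) or tipped by more than 0.25 rad (z of plate_hole in the frame of rover above 0.091 m or angle between plate's own z axis and vertical above 0.25 rad).
It fails at once if a bystander is moved by more than 30 mm (distance of any of glue, spool, scissors, screwdriver, mouse, batteries from where it was at the start of the episode above 0.03 m).
It also fails if it takes over 56 s, if anything falls off the work surface, if the arm or the gripper's body presses on something with over 40 N, if the wrist force passes 120 N, or if a joint passes its speed limit or range.

## Working session

There is one attempt and no reset: what is moved stays moved. The work goes in short steps, Python scripts to look and compute and a shell command to move; the robot and the scene stay as the last step left them, time stands still between calls to the robot, and variables do not carry over. Pictures are saved under pics/ and viewed, about 8 in all and at most 12, crops included, and the job is handed in when it is done.

```bash
mkdir -p pics; python3 - <<'E'
from cell import readout, vision
import cv2,numpy as np
o=readout.get_obs();print({k:np.round(v,3).tolist() for k,v in o.items()})
for n in("scene","top"):
    c=vision.camera(n);np.savez(n+".npz",**c)
    cv2.imwrite(f"pics/{n}0.png",c["color"][:,:,::-1]);print(n,c["intrinsics"].tolist(),np.round(c["extrinsics"],3).tolist())
E
```

```text
{'clock': 0.0, 'q': [1.17, 0.322, -0.07, 1.452, 0.023, 1.371, -0.057], 'joint_velocities': [0.001, -0.001, 0.0, 0.001, -0.001, -0.0, -0.0], 'effort': [0.0, -49.358, -0.382, -31.434, 0.013, 0.011, -0.0], 'ee_pos': [261.678, -594.39, 230.215], 'tcp_rot': [0.979, 0.206, -0.0, -0.001], 'contact_force': [1.034, 0.581, 0.222], 'moment': [0.052, -0.002, -0.023], 'grip_width': 1.001}
scene [[521.8544852072491, 0.0, 322.85274074227254], [0.0, 521.8544852072491, 233.5002571188856], [0.0, 0.0, 1.0]] [[0.422, 0.906, -0.016, -180.573], [0.654, -0.317, -0.686, -231.561], [-0.627, 0.279, -0.727, 1545.006], [0.0, 0.0, 0.0, 1.0]]
top [[592.1230673540746, 0.0, 315.8188589322279], [0.0, 592.1230673540746, 245.25204929385478], [0.0, 0.0, 1.0]] [[-0.008, -1.0, -0.002, -16.208], [-0.999, 0.008, -0.051, 434.229], [0.051, 0.001, -0.999, 1687.39], [0.0, 0.0, 0.0, 1.0]]
```

View pics/scene0.png

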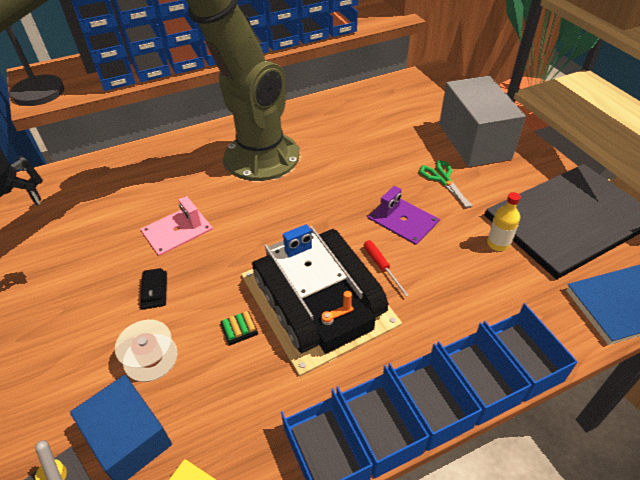

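View pics/top0.png

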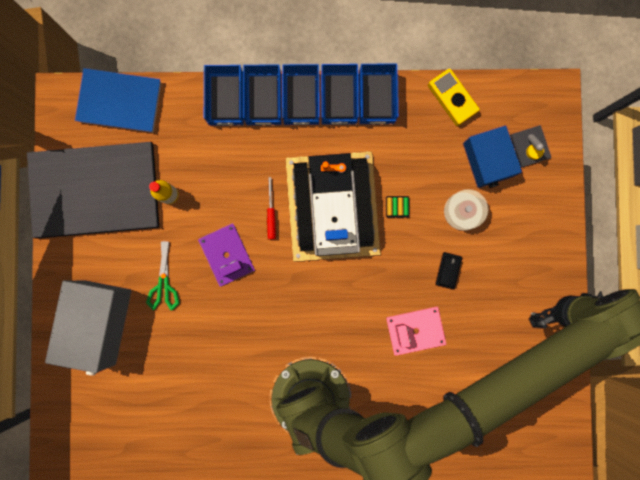

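Both views agree on the target. The sensor plate is the white/silver plate on the rover at top (335,220), with its blue block at (337,235). The look-alikes are the pink plate at (416,331) and the purple plate at (227,254). Other blue things are the bins, the blue box at (492,157) and the book at (120,100). The orange latch is at (333,167), with its arm pointing left. I'll measure it and check in a crop.

```bash
cat > h.py <<'E'
import numpy as np,cv2
def ray(c,uv):
    K,E=c["intrinsics"],c["extrinsics"];R,t=E[:3,:3],E[:3,3]
    d=R.T@np.linalg.inv(K)@np.array([uv[0],uv[1],1.]);return -R.T@t,d
def onz(c,uv,z):
    o,d=ray(c,uv);return o+d*(z-o[2])/d[2]
def proj(c,p):
    q=c["intrinsics"]@(c["extrinsics"][:3,:3]@np.array(p,float)+c["extrinsics"][:3,3]);return q[:2]/q[2]
def blobs(img,lo,hi,box,amin=8):
    x0,y0,x1,y1=box
    m=cv2.inRange(cv2.cvtColor(img,cv2.COLOR_RGB2HSV),np.array(lo),np.array(hi));k=np.zeros_like(m);k[y0:y1,x0:x1]=m[y0:y1,x0:x1]
    return [c for c in sorted(cv2.findContours(k,0,1)[0],key=cv2.contourArea)[::-1] if cv2.contourArea(c)>amin],k
E
python3 - <<'E'
from h import *
S,T=[dict(np.load(n+".npz")) for n in("scene","top")]
for n,c,b in(("T",T,(280,140,390,270)),("S",S,(230,210,400,370))):
  for nm,lo,hi in(("blue",(100,120,60),(125,255,255)),("orange",(4,190,150),(16,255,255)),("wood",(17,40,120),(32,170,255)),("white",(0,0,150),(180,40,255))):
    for q in blobs(c["color"],lo,hi,b,12)[0][:3]:
      r=cv2.minAreaRect(q);print(n,nm,cv2.contourArea(q),np.round(r[0],1),np.round(r[1],1),round(r[2],1),cv2.boundingRect(q))
a=cv2.resize(T["color"][145:270,280:390],None,fx=4.4,fy=4.4,interpolation=2)[:,:400]
a=T["color"][145:270,280:390];a=cv2.resize(a,(440,500),interpolation=cv2.INTER_CUBIC)
b=cv2.resize(S["color"][220:360,255:390],(360,373),interpolation=cv2.INTER_CUBIC)
o=np.zeros((500,800,3),np.uint8);o[:,:440]=a;o[:373,440:]=b
cv2.imwrite("pics/crop0.png",o[:,:,::-1])
E
```

```text
T blue 165.5 [336.5 234.5] [ 9. 21.] 90.0 (326, 230, 22, 10)
T orange 13967.5 [334.5 204.5] [109. 129.] -0.0 (280, 140, 110, 130)
T wood 794.0 [302.9 208.1] [104.   29.2] 84.8 (286, 157, 37, 104)
T wood 150.5 [336.3 246.6] [12.8 40.4] 84.3 (316, 239, 41, 15)
T wood 114.0 [361.5 158. ] [12. 21.] 90.0 (351, 152, 22, 13)
T white 1612.0 [334.7 219.9] [54.5 42.6] 85.7 (312, 192, 46, 57)
S blue 517.5 [297.9 239.8] [23.8 31.8] 66.8 (283, 225, 29, 32)
S blue 21.5 [391.5 366. ] [15.  6.] 0.0 (384, 363, 16, 7)
S orange 246.5 [339.7 308.9] [18.6 38.2] 46.3 (322, 291, 32, 31)
S wood 1159.0 [344.3 339.7] [ 29.1 116.9] 67.6 (287, 306, 113, 64)
S wood 225.0 [266.3 309.1] [56.4 10.2] 59.3 (250, 283, 35, 52)
S wood 49.5 [248.6 319.7] [18.8  4.9] 63.4 (244, 311, 11, 18)
S white 1968.5 [309.2 268.8] [55.  49.2] 52.9 (276, 233, 70, 64)
```

View pics/crop0.png

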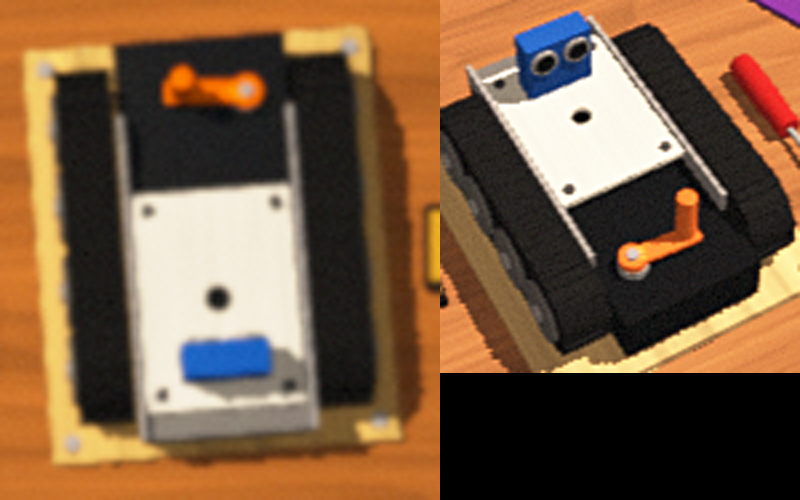

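The crop shows the white plate with blue block between the steel rails and the latch arm pointing left, post at its left end. The choice is right. Now I'll fit the rover pose from points in the crop.

```bash
python3 - <<'E'
from h import *
S,T=[dict(np.load(n+".npz")) for n in("scene","top")]
f=lambda u,v,z:onz(T,(280+(u+.5)/4-.5,145+(v+.5)/4-.5),z)[:2]
M=[(-140,58,147,437,86),(-140,-58,315,427,86),(85,58,122,115,86),(85,-58,290,104,86),(97,-30,247,90,83)]
A=np.array([m[:2] for m in M],float);B=np.array([f(*m[2:]) for m in M])
a,b=A.mean(0),B.mean(0);U,s,Vt=np.linalg.svd((A-a).T@(B-b));R=(U@Vt).T
t=b-R@a;print("yaw",np.arctan2(R[1,0],R[0,0]),"det",np.linalg.det(R),"org",t,"res",np.round(B-(A@R.T+t),1).tolist(),"scale",s.sum()/((A-a)**2).sum())
np.savez("pose.npz",R=R,t=t)
sc=[f(45,70,13),f(348,47,13),f(380,421,13),f(72,443,13)]
e=sc[0]-sc[3];e2=sc[1]-sc[2];print("screw yaw",np.arctan2(e[1],e[0]),np.arctan2(e2[1],e2[0]),"ctr",(np.mean(sc,0)-t)@R)
for n,p in(("hole",(218,298,82)),("block",(227,351,142)),("post",(183,72,129.5)),("piv",(247,90,83))):
  w=f(*p);print(n,w.round(1),"rover",((w-t)@R).round(1))
# scene checks
for n,p,uv in(("post",f(183,72,129.5),(0,0)),("hole",f(218,298,82),0),("piv",f(247,90,83),0)):
  print(n,"pred scene",proj(S,[*p,{"post":129.5,"hole":82,"piv":83}[n]]))
for q,n in((( 440+246,196),"post"),((581,117),"hole"),((632,255),"piv")):
  print(n,"seen",255+(q[0]-440+.5)/2.667-.5,220+(q[1]+.5)/2.664-.5)
E
```

```text
yaw 0.06542604351596792 det 0.9999999999999998 org [548.14856572 -69.34473487] res [[1.9, -0.6], [0.3, 0.0], [-0.2, 0.1], [-1.2, -0.1], [-0.8, 0.6]] scale 0.9928620410150518
screw yaw 0.06555066743825992 0.07202110371846411 ctr [-0.81033192  0.91735384]
hole [502.1 -70.9] rover [-46.    1.4]
block [461.1 -74.7] rover [-87.2   0.3]
post [650.1 -47.5] rover [103.2  15.2]
piv [646.1 -92.3] rover [ 96.3 -29.3]
post pred scene [347.6467137  294.30952103]
hole pred scene [307.3976962  262.15528791]
piv pred scene [326.47807078 314.49644218]
post seen 346.92594675665543 293.26126126126127
hole seen 307.5558680164979 263.6066066066066
piv seen 326.67847769028873 315.4084084084084
```

```bash
python3 -m crank '[{"claw":1,"slide":[30,-26,0],"dr":[0,0,0.04]},{"claw":1,"slide":[75,-65,0],"dr":[0,0,0.08]},{"claw":1,"slide":[125,-107,0],"dr":[0,0,0.12]},{"claw":1,"slide":[175,-150,0],"dr":[0,0,0.17]},{"claw":1,"slide":[230,-198,0],"dr":[0,0,0.22]},{"claw":1,"slide":[285,-245,0],"dr":[0,0,0.27]},{"claw":1,"slide":[335,-288,0],"dr":[0,0,0.32]},{"claw":1,"slide":[383,-329,0],"dr":[0,0,0.348]}]' 20
python3 -m crank '[{"claw":1,"slide":[0,0,0],"dr":[0,0,0]},{"claw":1,"slide":[0,0,0],"dr":[0,0,0]},{"claw":1,"slide":[0,0,0],"dr":[0,0,0]},{"claw":1,"slide":[0,0,0],"dr":[0,0,0]},{"claw":1,"slide":[0,0,0],"dr":[0,0,0]},{"claw":1,"slide":[0,0,0],"dr":[0,0,0]},{"claw":1,"slide":[0,0,0],"dr":[0,0,0]},{"claw":1,"slide":[0,0,0],"dr":[0,0,0]}]'
```

```text
clock: 1.1
ee_pos: [466.9, -165.2, 231.2]
tcp_rot: [0.999, 0.033, -0.0, 0.0]
contact_force: [0.8, -1.2, -0.1]
grip_width: -0.001
clock: 2.1
ee_pos: [466.6, -167.1, 231.3]
tcp_rot: [0.999, 0.033, 0.0, 0.0]
contact_force: [-0.3, -0.1, -0.1]
grip_width: -0.002
```

```bash
python3 -m crank '[{"claw":1,"slide":[-10,-25,0],"dr":[0,0,0]},{"claw":1,"slide":[-25,-60,0],"dr":[0,0,0]},{"claw":1,"slide":[-40,-92,0],"dr":[0,0,0]},{"claw":1,"slide":[-40,-92,25],"dr":[0,0,0]},{"claw":1,"slide":[-40,-92,60],"dr":[0,0,0]},{"claw":1,"slide":[-40,-92,60],"dr":[0,0,0]},{"claw":1,"slide":[-40,-92,60],"dr":[0,0,0]},{"claw":1,"slide":[-40,-92,60],"dr":[0,0,0]}]'
python3 - <<'E'
from cell import vision
from h import *
for n in("scene",):
    c=vision.camera(n);cv2.imwrite("pics/s1.png",cv2.resize(c["color"][180:340,220:420],(800,640),interpolation=2)[:600,:,::-1])
E
```

```text
clock: 3.1
ee_pos: [421.6, -78.2, 172.8]
tcp_rot: [0.999, 0.033, 0.001, 0.0]
contact_force: [-0.6, -0.3, -0.0]
grip_width: -0.0
```

View pics/s1.png

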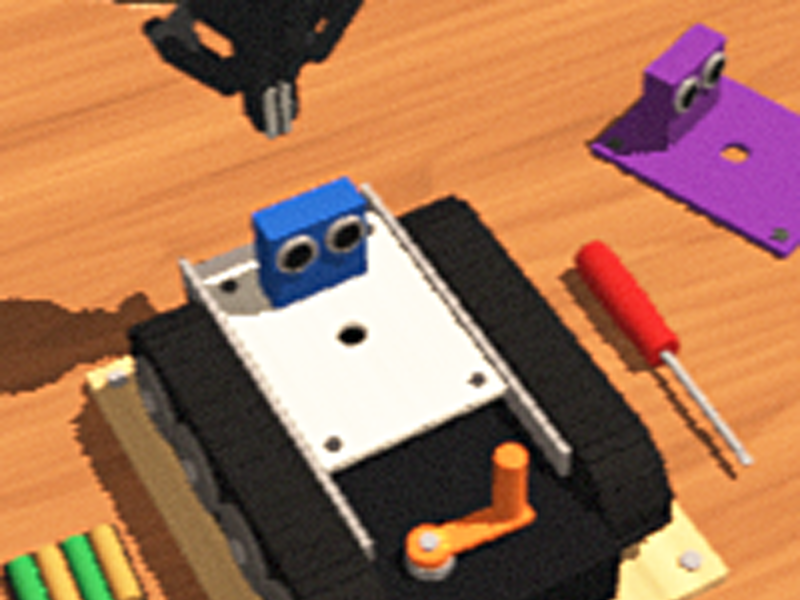

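The picture shows the closed fingers (275,130 in the crop) clear behind the block, centred on it. I'll go down.

```bash
python3 -m crank '[{"claw":1,"slide":[0,0,15],"dr":[0,0,0]},{"claw":1,"slide":[0,0,35],"dr":[0,0,0]},{"claw":1,"slide":[0,0,55],"dr":[0,0,0]},{"claw":1,"slide":[0,0,70],"dr":[0,0,0]},{"claw":1,"slide":[0,0,70],"dr":[0,0,0]},{"claw":1,"slide":[2,0,70],"dr":[0,0,0]},{"claw":1,"slide":[4,0,70],"dr":[0,0,0]},{"claw":1,"slide":[6,0,70],"dr":[0,0,0]}]'
```

```text
clock: 4.15
ee_pos: [427.1, -77.7, 101.9]
tcp_rot: [0.999, 0.033, 0.001, 0.0]
contact_force: [-0.1, 0.3, -0.3]
grip_width: -0.001
```

```bash
python3 -m crank '[{"claw":1,"slide":[4,0,0],"dr":[0,0,0]},{"claw":1,"slide":[9,0,0],"dr":[0,0,0]},{"claw":1,"slide":[14,0,0],"dr":[0,0,0]},{"claw":1,"slide":[19,0,0],"dr":[0,0,0]},{"claw":1,"slide":[24,0,0],"dr":[0,0,0]},{"claw":1,"slide":[29,0,0],"dr":[0,0,0]},{"claw":1,"slide":[34,0,0],"dr":[0,0,0]},{"claw":1,"slide":[38,0,0],"dr":[0,0,0]}]'
python3 -m crank '[{"claw":1,"slide":[1,0,0],"dr":[0,0,0]},{"claw":1,"slide":[3,0,0],"dr":[0,0,0]},{"claw":1,"slide":[4,0,0],"dr":[0,0,0]},{"claw":1,"slide":[6,0,0],"dr":[0,0,0]},{"claw":1,"slide":[7,0,0],"dr":[0,0,0]},{"claw":1,"slide":[8,0,0],"dr":[0,0,0]},{"claw":1,"slide":[9,0,0],"dr":[0,0,0]},{"claw":1,"slide":[10,0,0],"dr":[0,0,0]}]'
python3 - <<'E'
from cell import vision
from h import *
c=vision.camera("scene");cv2.imwrite("pics/s2.png",cv2.resize(c["color"][200:340,220:400],(720,560),interpolation=2)[:,:,::-1])
E
```

```text
clock: 5.15
ee_pos: [464.7, -75.0, 101.3]
tcp_rot: [0.999, 0.033, -0.0, 0.0]
contact_force: [-3.1, 0.5, 2.6]
grip_width: -0.003
clock: 6.15
ee_pos: [474.4, -74.4, 101.3]
tcp_rot: [0.999, 0.033, -0.0, 0.0]
contact_force: [-4.0, -0.6, 3.9]
grip_width: 0.002
```

View pics/s2.png

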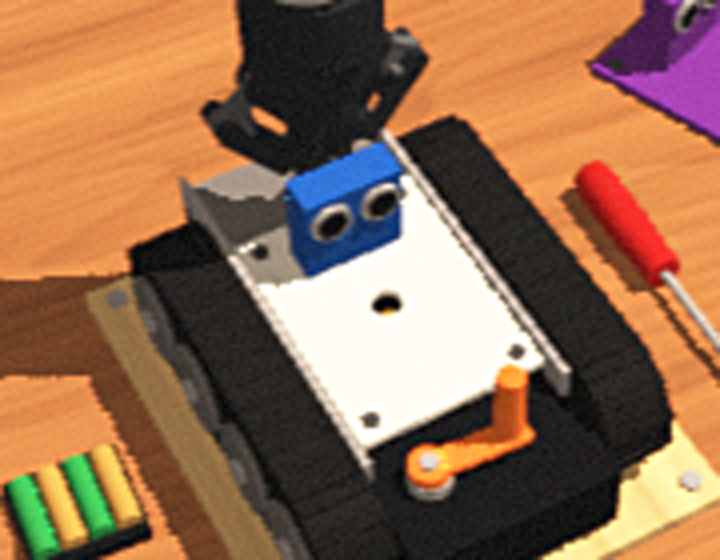

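The plate is sliding, and brass is now visible at the hole's lower edge (386,313 in the crop). I'll push the last few mm.

```bash
python3 -m crank '[{"claw":1,"slide":[0.5,0,0],"dr":[0,0,0]},{"claw":1,"slide":[1,0,0],"dr":[0,0,0]},{"claw":1,"slide":[2,0,0],"dr":[0,0,0]},{"claw":1,"slide":[3,0,0],"dr":[0,0,0]},{"claw":1,"slide":[3.5,0,0],"dr":[0,0,0]},{"claw":1,"slide":[4,0,0],"dr":[0,0,0]},{"claw":1,"slide":[5,0,0],"dr":[0,0,0]},{"claw":1,"slide":[5,0,0],"dr":[0,0,0]}]'
python3 -m crank '[{"claw":1,"slide":[0.5,0,0],"dr":[0,0,0]},{"claw":1,"slide":[1,0,0],"dr":[0,0,0]},{"claw":1,"slide":[1.5,0,0],"dr":[0,0,0]},{"claw":1,"slide":[2,0,0],"dr":[0,0,0]},{"claw":1,"slide":[2.5,0,0],"dr":[0,0,0]},{"claw":1,"slide":[3,0,0],"dr":[0,0,0]},{"claw":1,"slide":[3,0,0],"dr":[0,0,0]},{"claw":1,"slide":[3,0,0],"dr":[0,0,0]}]'
```

```text
clock: 7.2
ee_pos: [479.4, -74.0, 101.2]
tcp_rot: [0.999, 0.033, -0.0, 0.0]
contact_force: [-0.9, 0.1, 0.8]
grip_width: -0.0
clock: 8.2
ee_pos: [482.5, -73.8, 101.3]
tcp_rot: [0.999, 0.033, 0.0, 0.0]
contact_force: [-0.8, 0.0, -1.8]
grip_width: 0.004
```

```bash
python3 - <<'E'
from cell import vision
from h import *
c=vision.camera("scene");cv2.imwrite("pics/s3.png",cv2.resize(c["color"][200:340,220:400],(720,560),interpolation=2)[:,:,::-1])
P=np.load("pose.npz")
for z in(72,82):
  for x,y in((75,55),(75,-55)):
    p=P["R"]@[x,y]+P["t"];u=proj(c,[*p,z]);print("front corner if home, z",z,(u-[220,200])*4)
E
```

```text
front corner if home, z 72 [546.393767   375.29865867]
front corner if home, z 72 [362.05699609 460.641407  ]
front corner if home, z 82 [546.9811382  363.80639992]
front corner if home, z 82 [361.39845844 449.35331594]
```

View pics/s3.png

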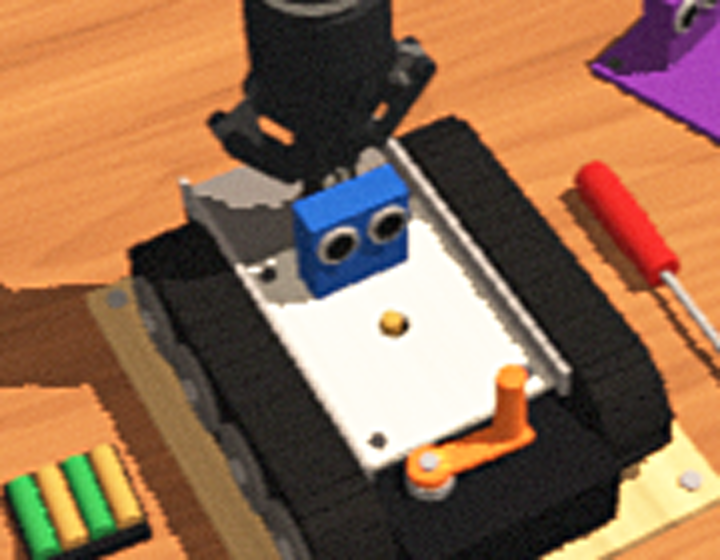

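The plate is seated: the brass pin shows centred in the hole (394,323) and the front edge has dropped below the rail tops. Next I'll retreat, rise, and cross over to the latch post.

```bash
python3 -m crank '[{"claw":1,"slide":[-5,0,0],"dr":[0,0,0]},{"claw":1,"slide":[-8,0,0],"dr":[0,0,0]},{"claw":1,"slide":[-8,0,-20],"dr":[0,0,0]},{"claw":1,"slide":[-8,0,-45],"dr":[0,0,0]},{"claw":1,"slide":[-8,0,-70],"dr":[0,0,0]},{"claw":1,"slide":[-8,0,-85],"dr":[0,0,0]},{"claw":1,"slide":[-8,0,-85],"dr":[0,0,0]},{"claw":1,"slide":[-8,0,-85],"dr":[0,0,0]}]'
python3 -m crank '[{"claw":0,"slide":[20,-2,0],"dr":[0,0,0]},{"claw":0,"slide":[50,-5,0],"dr":[0,0,0]},{"claw":0,"slide":[85,-8,0],"dr":[0,0,0]},{"claw":0,"slide":[120,-11,0],"dr":[0,0,0]},{"claw":0,"slide":[155,-14,0],"dr":[0,0,0]},{"claw":0,"slide":[177,-15,0],"dr":[0,0,0]},{"claw":0,"slide":[177,-15,0],"dr":[0,0,0]},{"claw":0,"slide":[177,-15,0],"dr":[0,0,0]}]'
python3 - <<'E'
from cell import vision,readout
from h import *
from scipy.spatial.transform import Rotation as Ro
o=readout.get_obs();c=vision.camera("wrist");print(o["ee_pos"])
M=np.eye(4);M[:3,:3]=Ro.from_quat(o["tcp_rot"]).as_matrix();M[:3,3]=o["ee_pos"]
c["extrinsics"]=np.linalg.inv(M@c["mount"]);np.savez("wr.npz",**c)
cv2.imwrite("pics/w1.png",c["color"][:,:,::-1])
for n,p in(("post",(650.1,-47.5,129.5)),("piv",(646.1,-92.3,83)),("pin",(548,-69.4,76)),("tcp",o["ee_pos"])):print(n,proj(c,p))
E
```

```text
clock: 9.25
ee_pos: [473.8, -74.3, 185.4]
tcp_rot: [0.999, 0.033, -0.001, -0.0]
contact_force: [-0.1, -0.4, -0.1]
grip_width: 0.001
clock: 10.25
ee_pos: [648.9, -47.6, 185.1]
tcp_rot: [0.999, 0.033, -0.001, -0.0]
contact_force: [-0.3, -0.5, 0.1]
grip_width: 0.498
[648.91001333 -47.61741353 185.12906446]
post [325.17808898 257.27739937]
piv [387.67635309 246.50965218]
pin [343.62103054 360.48938328]
tcp [325.91268639 299.6228591 ]
```

View pics/w1.png

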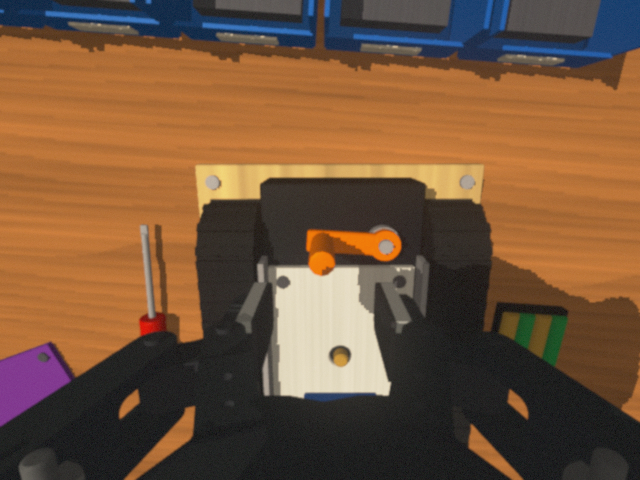

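The wrist view shows the brass pin in the hole at (340,356), and the post top at (321,263), 3–4 mm nearer than predicted. I'll shift back 3 mm, go down and pinch.

```bash
python3 -m crank '[{"claw":0,"slide":[-3,-1,15],"dr":[0,0,0]},{"claw":0,"slide":[-3,-1,35],"dr":[0,0,0]},{"claw":0,"slide":[-3,-1,55],"dr":[0,0,0]},{"claw":0,"slide":[-3,-1,70],"dr":[0,0,0]},{"claw":0,"slide":[-3,-1,80],"dr":[0,0,0]},{"claw":0,"slide":[-3,-1,84],"dr":[0,0,0]},{"claw":0,"slide":[-3,-1,84],"dr":[0,0,0]},{"claw":0,"slide":[-3,-1,84],"dr":[0,0,0]}]' 20
python3 -m crank '[{"claw":1,"slide":[0,0,0],"dr":[0,0,0]},{"claw":1,"slide":[0,0,0],"dr":[0,0,0]},{"claw":1,"slide":[0,0,0],"dr":[0,0,0]},{"claw":1,"slide":[0,0,0],"dr":[0,0,0]},{"claw":1,"slide":[0,0,0],"dr":[0,0,0]},{"claw":1,"slide":[0,0,0],"dr":[0,0,0]},{"claw":1,"slide":[0,0,0],"dr":[0,0,0]},{"claw":1,"slide":[0,0,0],"dr":[0,0,0]}]' 20
```

```text
clock: 11.3
ee_pos: [647.5, -46.7, 103.0]
tcp_rot: [0.999, 0.033, 0.001, 0.0]
contact_force: [-0.4, -0.7, 0.3]
grip_width: 0.497
clock: 12.3
ee_pos: [647.2, -46.7, 102.8]
tcp_rot: [0.999, 0.033, 0.0, 0.0]
contact_force: [-0.8, -0.2, 4.5]
grip_width: 0.182
```

```bash
python3 -m crank '[{"claw":1,"slide":[-5,0,0],"dr":[0,0,0]},{"claw":1,"slide":[-9.5,0,0],"dr":[0,0,0]},{"claw":1,"slide":[-15,1,0],"dr":[0,0,0]},{"claw":1,"slide":[-19.5,2.5,0],"dr":[0,0,0]},{"claw":1,"slide":[-23.5,4.5,0],"dr":[0,0,0]},{"claw":1,"slide":[-27.5,6.5,0],"dr":[0,0,0]},{"claw":1,"slide":[-32,10,0],"dr":[0,0,0]},{"claw":1,"slide":[-35.5,13,0],"dr":[0,0,0]}]'
```

```text
clock: 13.3
ee_pos: [611.5, -58.8, 102.7]
tcp_rot: [0.999, 0.034, -0.001, -0.002]
contact_force: [-1.4, 7.7, 7.4]
grip_width: 0.18
```

```bash
python3 -m crank '[{"claw":1,"slide":[-3,3,0],"dr":[0,0,0]},{"claw":1,"slide":[-5.5,6,0],"dr":[0,0,0]},{"claw":1,"slide":[-8,10,0],"dr":[0,0,0]},{"claw":1,"slide":[-9.5,13.5,0],"dr":[0,0,0]},{"claw":1,"slide":[-11,18,0],"dr":[0,0,0]},{"claw":1,"slide":[-12,22,0],"dr":[0,0,0]},{"claw":1,"slide":[-13,26,0],"dr":[0,0,0]},{"claw":1,"slide":[-13,29,0],"dr":[0,0,0]}]'
```

```text
clock: 14.3
ee_pos: [595.4, -88.2, 101.7]
tcp_rot: [0.999, 0.035, -0.007, -0.002]
contact_force: [-8.9, 5.1, 11.4]
grip_width: 0.177
```

```bash
python3 -m crank '[{"claw":1,"slide":[0,1,0],"dr":[0,0,0]},{"claw":1,"slide":[0,2,0],"dr":[0,0,0]},{"claw":1,"slide":[0,3,0],"dr":[0,0,0]},{"claw":1,"slide":[0,4,0],"dr":[0,0,0]},{"claw":1,"slide":[0,5,0],"dr":[0,0,0]},{"claw":1,"slide":[0,6,0],"dr":[0,0,0]},{"claw":1,"slide":[0,6,0],"dr":[0,0,0]},{"claw":1,"slide":[0,6,0],"dr":[0,0,0]}]'
python3 - <<'E'
from cell import vision
from h import *
c=vision.camera("scene");cv2.imwrite("pics/s4.png",cv2.resize(c["color"][200:340,220:400],(720,560),interpolation=2)[:,:,::-1])
E
```

```text
clock: 15.3
ee_pos: [596.1, -95.4, 101.4]
tcp_rot: [0.999, 0.034, -0.006, -0.001]
contact_force: [-11.0, 5.6, 11.8]
grip_width: 0.177
```

View pics/s4.png

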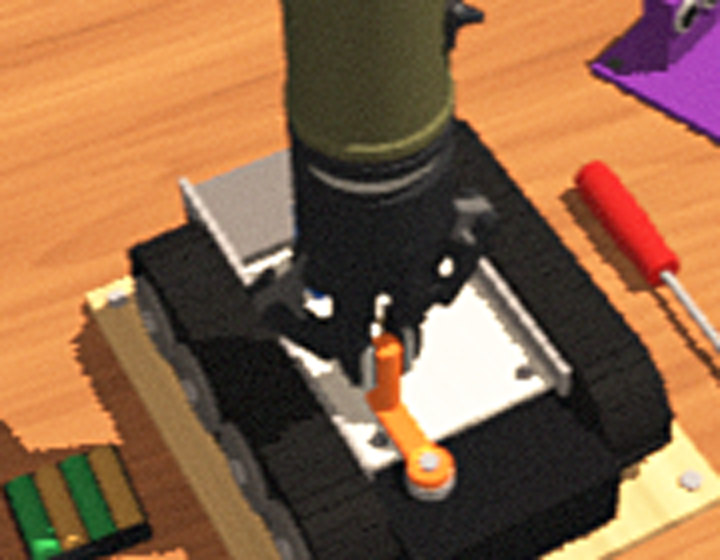

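The arm now points almost straight back over the plate. I'll nudge it 4 mm more to its stop, then open and leave straight up.

```bash
python3 -m crank '[{"claw":1,"slide":[0,1,0],"dr":[0,0,0]},{"claw":1,"slide":[0,2,0],"dr":[0,0,0]},{"claw":1,"slide":[0,3,0],"dr":[0,0,0]},{"claw":1,"slide":[0,4,0],"dr":[0,0,0]},{"claw":1,"slide":[0,4,0],"dr":[0,0,0]},{"claw":0.3,"slide":[0,3,0],"dr":[0,0,0]},{"claw":0,"slide":[0,1,0],"dr":[0,0,0]},{"claw":0,"slide":[0,1,0],"dr":[0,0,0]}]'
python3 -m crank '[{"claw":0,"slide":[0,0,0],"dr":[0,0,0]},{"claw":0,"slide":[0,0,0],"dr":[0,0,0]},{"claw":0,"slide":[0,0,-10],"dr":[0,0,0]},{"claw":0,"slide":[0,0,-30],"dr":[0,0,0]},{"claw":0,"slide":[0,0,-60],"dr":[0,0,0]},{"claw":0,"slide":[0,0,-95],"dr":[0,0,0]},{"claw":0,"slide":[0,0,-115],"dr":[0,0,0]},{"claw":0,"slide":[0,0,-120],"dr":[0,0,0]}]'
python3 -m crank '[{"claw":0,"slide":[0,20,-10],"dr":[0,0,0]},{"claw":0,"slide":[0,60,-20],"dr":[0,0,0]},{"claw":0,"slide":[0,110,-30],"dr":[0,0,0]},{"claw":0,"slide":[0,160,-40],"dr":[0,0,0]},{"claw":0,"slide":[0,210,-50],"dr":[0,0,0]},{"claw":0,"slide":[0,240,-50],"dr":[0,0,0]},{"claw":0,"slide":[0,250,-50],"dr":[0,0,0]},{"claw":0,"slide":[0,250,-50],"dr":[0,0,0]}]'
python3 - <<'E'
from cell import vision
from h import *
S=vision.camera("scene");T=vision.camera("top");np.savez("T2.npz",**T)
a=cv2.resize(T["color"][145:270,280:390],(440,500),interpolation=cv2.INTER_CUBIC)
b=cv2.resize(S["color"][220:360,255:390],(360,373),interpolation=cv2.INTER_CUBIC)
o=np.zeros((500,800,3),np.uint8);o[:,:440]=a;o[:373,440:]=b
cv2.imwrite("pics/end.png",o[:,:,::-1])
E
```

```text
clock: 16.35
ee_pos: [601.0, -99.6, 101.6]
tcp_rot: [0.999, 0.033, -0.001, 0.0]
contact_force: [0.2, -0.3, 0.5]
grip_width: 0.499
clock: 17.35
ee_pos: [602.6, -98.9, 224.4]
tcp_rot: [0.999, 0.033, 0.001, 0.001]
contact_force: [0.2, 0.2, -0.4]
grip_width: 0.5
clock: 18.35
ee_pos: [617.9, -348.7, 271.1]
tcp_rot: [0.999, 0.033, -0.001, -0.001]
contact_force: [0.5, 1.2, 0.4]
grip_width: 0.501
```

View pics/end.png

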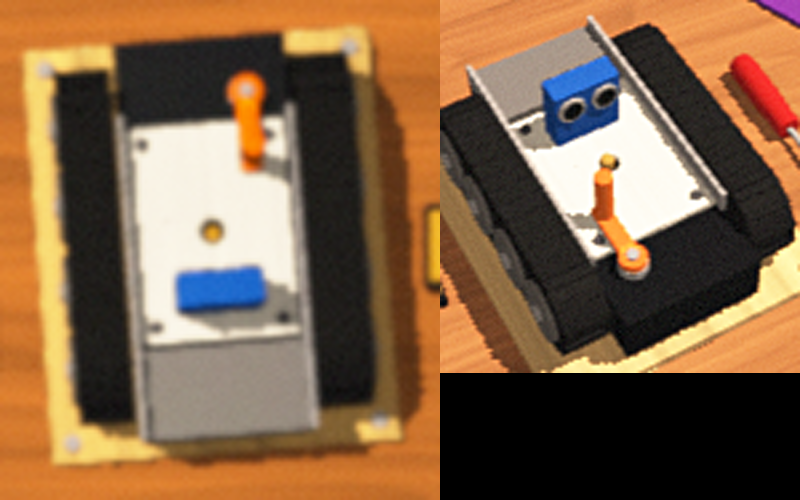

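The picture shows the latch arm straight back over the plate (pivot (246,90), arm end (250,168)) and the pin in the hole (212,231). Nothing else has moved. Quick numeric check next.

```bash
python3 - <<'E'
from h import *
T=dict(np.load("T2.npz"));P=np.load("pose.npz")
f=lambda u,v,z:(onz(T,(280+(u+.5)/4-.5,145+(v+.5)/4-.5),z)[:2]-P["t"])@P["R"]
pv=f(246,90,83);e=f(250,168,80);po=f(253,150,129.5);h=f(212,231,74)
print("pivot",pv,"end",e,"post",po,"hole",h)
for q in(e,po):
  d=q-pv;print("latch rad",np.arctan2(d[1],d[0])%(2*np.pi)-np.radians(65))
# plate corner holes mean = hole centre
print("screw-hole mean",np.mean([f(*p,72) for p in((141,145),(268,133),(155,328),(283,317))],0))
# bystanders: diff of before/after outside rover and robot
A=np.load("top.npz")["color"];D=cv2.absdiff(A,T["color"]).max(2)
for n,(x,y) in dict(glue=(163,192),spool=(467,210),sciss=(164,275),screwdr=(271,210),mouse=(449,271),batt=(398,206)).items():
  print(n,(D[y-18:y+18,x-18:x+18]>50).mean().round(2))
E
```

```text
pivot [ 96.30988175 -28.65929542] end [ 42.44370687 -27.46307349] post [ 47.12946381 -27.72090485] hole [1.46215669 1.80458021]
latch rad 1.9849249962964683
latch rad 1.988050381438009
screw-hole mean [2.01880883 1.88987386]
glue 0.0
spool 0.98
sciss 0.0
screwdr 0.0
mouse 0.86
batt 0.0
```

```bash
python3 - <<'E'
from cell import vision,readout,job
from h import *
S=vision.camera("scene")["color"];D=cv2.absdiff(np.load("scene.npz")["color"],S).max(2)
for n,(x,y) in dict(spool=(146,350),mouse=(153,288)).items(): print(n,(D[y-15:y+15,x-15:x+15]>50).mean().round(2))
cv2.imwrite("pics/fin.png",S[:,:,::-1])
o=readout.get_obs();print(o["clock"],o["contact_force"])
E
```

```text
spool 0.0
mouse 0.12
18.5 [-0.34827008  0.56369409 -0.54878745]
```

View pics/fin.png

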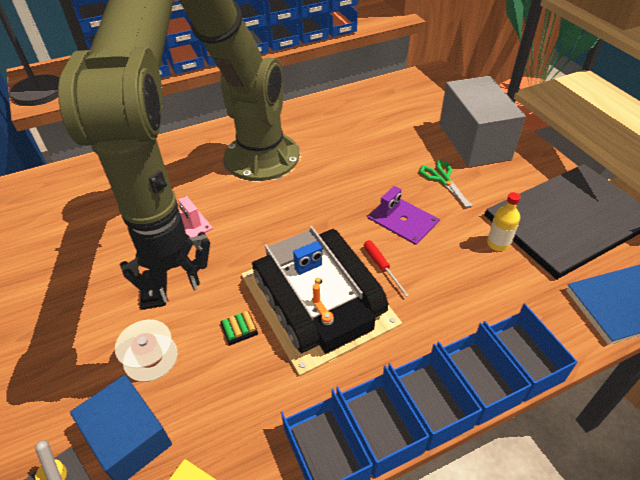

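The spool at (146,350) and the mouse at (153,290) are where they started. The mouse is only partly hidden by the gripper, which is well above it. The arm is clear of everything, so I'll hand in.

```bash
python3 -c "
from cell import job
print(job.finish_job())"
```

```text
the job is handed in; nothing more can be done
None
```

The sensor plate is seated over the pin and the latch is swung over it. I handed the job in at about 18.5 s, and the system gives no verdict. I pushed the plate forward by its blue block with closed fingers until it dropped onto the deck. Then I pinched the orange post, swung the latch round, let go and moved the arm clear.

**Last checks:**
- **Plate:** the pin shows inside the hole. The hole measured about 2–3 mm from my fitted rover origin (limit 6 mm), close to the 2 mm camera calibration. I judged "flat" from the dropped front edge in the pictures and did not measure it.
- **Latch:** it measured about 1.99 rad; it must be over 1.8 and the stop is at 2.007.
- **Robot:** contact force was close to zero, with the arm clear of everything.
- **Bystanders:** none moved visibly. The before/after comparison flagged the mouse and, from the top camera, the spool. The final scene picture shows the arm and gripper covering the views, with both where they started; the mouse was partly hidden.

**Disagreements:** the wrist camera put the post 3–4 mm from where I predicted, so I moved the grasp to suit. The tool also felt about 11 N along x and z late in the swing, which I did not explain; it was gone once I released the post.

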